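Check a brake lever on the kart bench

TASK

Two handlebar ends with hand levers are clamped on the bench. Check the one with the longer lever as a mechanic would: with the fingers shut, press the lever with the backs of the fingers from its outer side towards the grip until it comes up firmly against its stop, short of the bar, and keep it firmly there, without forcing it, for a full two seconds; then let it out slowly with the fingers still against it, so that it does not snap back, and move clear. Grasp nothing, do not touch the rubber grip or its bar, and leave the shorter lever and the other things on the table alone.

Things in the scene. Friction and masses are not known exactly. Their poses are not given: they have to be found in the camera images.
- long_stand: Fixed stand of the handlebar end with the LONGER lever; origin on the table below mid bar. The bar runs along its y axis, 110 mm up; its x axis points level from bar to lever side, roughly away from the robot. Base 100 x 130 x 12 mm at y -5 to 125 mm, post and clamp (44 x 34, top 125 mm up) at y = 97 mm, nothing below the lever's free end. The two stands look alike and may change places.
- long_grip (a point): Steel bar (22 mm diameter) with black rubber grip (32 mm, flanges 38 mm) fixed in that stand, axis 110 mm above the table, from y = -121 to +118 mm. Black lever bracket on it at y = 50 to 74 mm, reaching to x = 52 mm, top 127 mm up. This point is on the bar's axis at mid bar; axes as the stand's.
- long_lever: The longer lever, aluminium, 152 mm from hinge to end of its ball (20 mm). Origin on the hinge, axes as the stand's when released. A slanting knuckle runs to (x 33, y -30) mm, then a straight blade, 10 mm thick, 16 mm high (top 118 mm above the table), along -y at x = 33 mm to the ball at y = -138 mm. Outer face at x = 38 mm. Released, its inner face is 57 mm from the grip.
- long_angle (a joint): Angle of the longer lever about its upright hinge: 0 released (held by its spring), grows as it is pressed to the grip, hard stop at 0.26 rad; the press point has then moved 25 mm; the blade is still 30 mm short of the grip there, the ball 15 mm. Spring force at the press point 2.4 N released, 4.4 N at the stop; beyond that it rises steeply. Let go while pressed, it snaps back.
- long_hinge (a point): The longer lever's hinge, at lever height (110 mm above the table), at x = 45, y = 62 mm in the stand's frame.
- long_press (a point): Point to press on the longer lever: outer face of the blade, mid height (110 mm up), 95 mm from the hinge along the blade. Moves with the lever; its x axis points straight out of the outer face, away from the grip, its y axis along the blade towards the hinge. Press along -x.
- short_stand: Fixed bench stand, alike, of the handlebar end with the SHORTER lever (leave alone); origin and axes as the other stand's.
- short_angle (a joint): Angle of the shorter lever (93 mm from hinge to end of ball, else alike): 0 released, grows as it is pressed. Must stay released.
- short_press (a point): Middle of the shorter lever's outer face.
- bottle: Full clear plastic water bottle with red cap, 66 mm in diameter, 202 mm tall, standing; origin under its centre. Leave alone.
- cup: Empty clear plastic cup, 76 mm wide at the rim, 75 mm tall, standing; origin under its centre. Leave alone.
- screwdriver: Screwdriver with a red handle lying on the table, about 200 mm long. Leave alone.
- module: Grey and black motor module of a model robot, 60 x 100 x 52 mm, lying on the table; origin under its centre. Leave alone.

How it is judged:
On the way, in this order (a step that is already met when the one before it is completed fails the run):
1. the longer lever is held firmly against its stop by the backs of the fingers: past 0.24 rad with more than 6.5 N, the grasp point on the outer side of the lever (value of joint long_angle above 0.24 rad and contact force between long_lever and the fingers above 6.5 N and x of the grasp point in the frame of long_press above 0.002 m), for 1.5 s.
2. the longer lever is let out again (below 0.03 rad) (value of joint long_angle below 0.03 rad), for 0.2 s.
At the end, for the whole second after the job is handed in: Both levers are fully released (below 0.03 rad) and still, and bottle, cup, screwdriver and module lie within 15 mm of where they were (value of joint each of long_angle, short_angle below 0.03 rad and velocity of joint long_angle between -0.1 and 0.1 rad/s and distance of each of bottle, cup, screwdriver, module from where it was at the start of the episode below 0.015 m and linear speed of each of bottle, cup, screwdriver, module below 0.02 m/s); the robot touches nothing.
It fails at once if the lever is let snap back (faster than 5 rad/s) (velocity of joint long_angle below -5 rad/s).
It fails at once if the lever is forced (more than 60 N) (contact force between long_lever and anything else above 60 N).
It fails at once if the lever is gripped or pulled from between lever and bar instead of pressed from outside (contact force between long_lever and the fingers above 2 N and x of the grasp point in the frame of long_press below 0 m).
It fails at once if the rubber grip or its bar is touched (contact force between any of long_stand_c3, long_stand_c4, long_stand_c5, long_stand_c6, long_stand_c7 and anything else above 1 N).
It fails at once if the shorter lever is pressed, or bottle, cup, screwdriver or module is pushed or lifted (value of joint short_angle above 0.05 rad or distance of any of bottle, cup, screwdriver, module from where it was at the start of the episode above 0.02 m).
It also fails if it takes over 50 s, if anything falls off the work surface, if the arm or the gripper's body presses on something with over 40 N, if the wrist force passes 120 N, or if a joint passes its speed limit or range.

ROBOT

A 7-joint arm with a two-finger parallel gripper is mounted at the origin on the work surface. World frame = base frame: x ahead of the robot, y to its left, z up, the work surface at z = 0. Lengths are in m, angles in rad, forces in N, time in s.
With the tool pointing down it reaches from about 0.425 to 0.875 m from the base axis. Payload 4.7 kg.
Tool frame: the origin (TCP) lies on the centre line of the jaws, within the pads' length; the fingertips stand 14 mm ahead of it and the grasp point (between the pads) lies 5 mm behind it; z points along the fingers, y is the direction in which the jaws open and shut (so a half turn about z gives the same grasp; the last joint's range is limited). The gripper opens to 87 mm and grips with 3 to 60 N. Pads are 19 mm wide; open, the fingers measure 117 mm over their backs; the gripper's body (75 mm by 190 mm) begins 51 mm behind the grasp point.
Start: joints at [-1.118, 0.321, -0.07, 1.45, 0.023, 1.371, -0.057], TCP at [0.276, 0.588, 0.237] pointing down, gripper open.
Joint ranges: [-2.86, 2.86], [-0.3, 2.09], [-1.38, 1.24], [0.06, 2.45], [-1.56, 4.7], [0.09, 2.05], [-2.69, 2.69]. Speed limits (rad/s): [2.57, 2.57, 3.14, 3.14, 3.14, 3.14, 3.14].

INTERFACE

Orientations are given as a rotation vector (axis times angle).
In Python, from bench import ctrl gives the robot as it stands. The module is installed in compiled form; this text tells all that it offers.
- The arm moves only by the tool step_arm, never from a script. Its argument "plan" is a list of rows, each a list of 3 entries, a list of its own where there are three numbers: the turn, a rotation vector about the tool's x, y, z in rad, then the shift along the tool's x, y, z in m, then the closure in counts, from 0 (fully open) to 255 (shut). In form: [[[rx, ry, rz], [x, y, z], hand], ...]. A call has exactly 10 rows; each row is the pose to reach, as a shift and turn from the pose commanded when the call began, along the tool's axes at that moment; what a row does not reach only later rows make up. A row lasts 1/8 s, in which the tool goes at most 62.5 mm and 10.7 degrees, less where a joint would pass 70% of its speed; a pose out of reach is approached as far as the arm can. A call with a gripper value outside its range is refused whole. The fingers move at their own pace and stop on an object; "squeeze" is the grip in N (left out, the last holds). Time passes only in rows, so rows that repeat a pose let the fingers close, or fill a call up. It gives the time, the measured TCP pose, the force and the opening at its end, in the units of the state.
- ctrl.get_state(): the state, without advancing time (a new reading comes with each control period).
- ctrl.get_image(name): name is "side" or "top"; returns the picture (480x640x3 uint8, red, green, blue); there is no depth.
- ctrl.calibration(name): a dict with "fov_y" (degrees; the focal length in pixels is half the picture's height over the tangent of half this angle, whatever the lens; pixels are square), "cx", "cy" (the principal point, pixels), "rvec" (rotation vector, rad) and "tvec" (3), from world to camera coordinates, as OpenCV has them. Camera axes: x right, y down, z forward; pixel columns grow to the right and rows downward; lengths in m; the calibration is good to about 2 mm. A picture is of the moment at which its call begins. calibration takes no time and is no camera call.
- ctrl.close_job(): hands the job in, once; it reports no verdict.
Trained networks look in the newest picture that a camera, given by its name, has taken for a name from the list of things; names that differ only in an ending like _2 or _b are one class to them, and where a whole thing is asked for, a point or a joint stands for the part that bears it (a point fixed in the world has none). Each returns a list of dicts, best first, with "score" (0 to 1); they miss things now and then, are a little off and sometimes report something else, mostly with a low value. They report only what shows in the picture. A call takes as long as a camera call.
- ctrl.cut_out(camera, label): "pixels" (480x640 bool, what is visible of it) and "rect" ([left, top, width, height] in pixels, round what is visible of it).
The state is a dict: "time": time; "joint_positions": joint angles; "qd": joint speeds; "joint_torque": joint torques, N m; "position": TCP position; "tool_rot": TCP orientation; "ft_force": force on the tool from outside, world axes, zero at the start; "torque": the same for the moment, N m; "grip_width": opening from 0.0 (shut) to 1.0 (fully open).
Only numpy, scipy, OpenCV 4.12 (cv2) and the standard library are available. Lean on these libraries where they do the work, as an engineer would, in place of code of your own. Each camera call takes 0.05 s, during which the arm holds its last target.

## Working session

There is one attempt and no reset: what is moved stays moved. The work goes in short steps, Python scripts to look and compute and a tool call to move; the robot and the scene stay as the last step left them, time stands still between calls to the robot, and variables do not carry over. Pictures are saved under pics/ and viewed, and the job is handed in when it is done.

Besides the shell and the picture viewer there is one more tool, called after ">>>" as name([rows], argument=value, ...), one row to a line, values as JSON. step_arm: Moves the arm, as the interface text tells. Its arguments: {"type":"object","properties":{"plan":{"type":"array"},"squeeze":{"type":"number"}},"required":["plan"]}

```bash
mkdir -p pics; ls; python3 - <<'E'
from bench import ctrl
import cv2
s=ctrl.get_state()
for k,v in s.items(): print(k,v)
for n in ("side","top"):
    im=ctrl.get_image(n); cv2.imwrite(f"pics/{n}0.png",im[:,:,::-1]); print(n,ctrl.calibration(n))
E
```

```text
pics
time 0.0
joint_positions [-1.11790109  0.32182488 -0.07010727  1.45165298  0.02260568  1.37079041
 -0.0568858 ]
qd [ 0.00047859 -0.00088501 -0.00032168  0.00179159 -0.00127167 -0.00079371
  0.00021547]
joint_torque [-7.92085621e-05 -4.91299760e+01 -4.03940929e-01 -3.12528670e+01
 -6.38210122e-02  4.38462349e-02  1.83838997e-04]
position [0.27596565 0.58793922 0.23547149]
tool_rot [-6.83569875e-01 -3.06599652e+00  2.92339064e-03]
ft_force [ 0.18020281 -0.03456273  0.29320563]
torque [0.0262193  0.02644153 0.01309382]
grip_width 1.0009319476485967
side {'fov_y': 52.442910124947716, 'cx': 321.99165842890926, 'cy': 238.82597709603584, 'rvec': array([ 0.05855334, -2.87738632,  1.25179268]), 'tvec': array([0.6087662 , 0.01710601, 1.11416336])}
top {'fov_y': 49.43940525844173, 'cx': 318.0398003981864, 'cy': 242.27832666848272, 'rvec': array([ 2.13480377, -2.17318667,  0.18125408]), 'tvec': array([0.10438787, 0.6116177 , 1.15676213])}
```

View pics/side0.png

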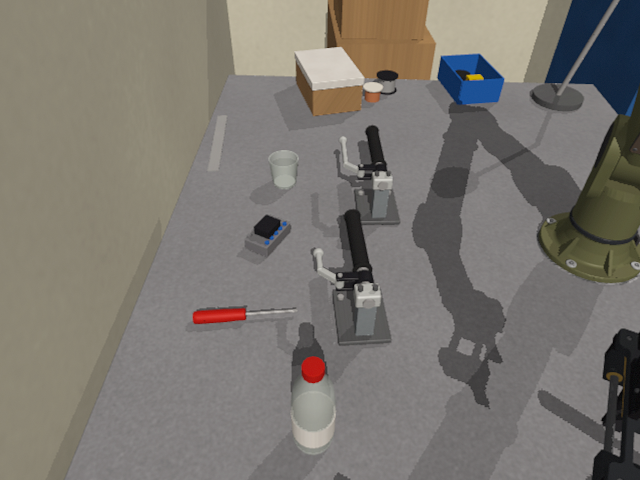

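View pics/top0.png

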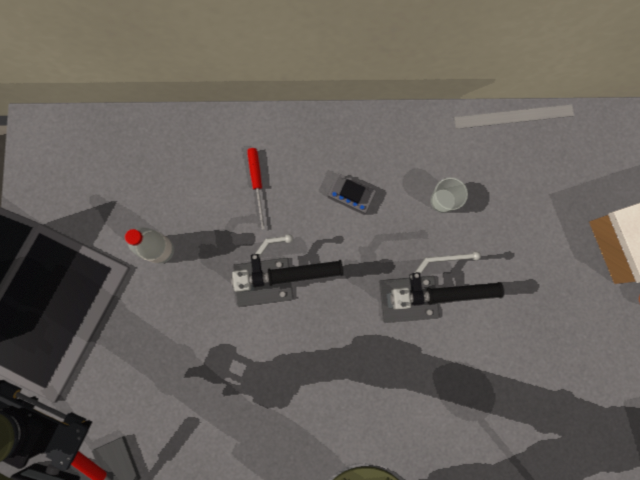

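The longer lever is on the right-hand stand in the top view: ball at about (476,257), knuckle at about (417,272). The shorter one's ball is at (288,239). Next I measure them.

```bash
cat > h.py <<'E'
import numpy as np, cv2
from bench import ctrl
def cam(n):
    c=ctrl.calibration(n); f=240/np.tan(np.radians(c['fov_y']/2))
    K=np.array([[f,0,c['cx']],[0,f,c['cy']],[0,0,1]]); R=cv2.Rodrigues(c['rvec'])[0]
    return K,R,c['tvec'],c['rvec']
def atz(n,uv,z):
    K,R,t,_=cam(n); d=R.T@np.linalg.inv(K)@np.array([uv[0],uv[1],1.]); o=-R.T@t
    return o+d*(z-o[2])/d[2]
def proj(n,P):
    K,R,t,r=cam(n); return cv2.projectPoints(np.array(P,float).reshape(-1,3),r,t,K,None)[0].reshape(-1,2)
E
python3 - <<'E'
from h import *
for n in ("top","side"):
    im=ctrl.get_image(n)
    for l in ("long_lever","long_stand","bottle","cup","module","screwdriver"):
        for r in ctrl.cut_out(n,l)[:2]:
            v,u=np.nonzero(r['pixels']); print(n,l,round(r['score'],2),r['rect'],u.mean().round(1),v.mean().round(1))
            if l=="long_lever": np.save(f"{n}_lever_{round(r['score']*100)}.npy",r['pixels'])
    x,y=(370,230) if n=="top" else (310,110)
    cv2.imwrite(f"pics/{n}_z.png",cv2.resize(im[y:y+110,x:x+160,::-1],None,fx=5,fy=5,interpolation=cv2.INTER_CUBIC))
E
```

```text
top long_lever 0.75 [415.5, 252.0, 65.2, 24.1] 446.2 260.0
top long_stand 0.94 [382.0, 254.9, 122.9, 66.3] 428.4 293.4
top bottle 0.28 [416.9, 252.2, 62.5, 23.7] 447.9 259.5
top cup 0.74 [254.2, 234.1, 38.1, 22.2] 272.8 243.3
top cup 0.64 [246.4, 149.1, 18.9, 79.6] 255.8 176.4
top module 0.9 [325.7, 174.7, 51.7, 43.4] 351.5 194.3
top module 0.49 [416.8, 251.4, 64.4, 22.4] 446.0 259.3
top screwdriver 0.74 [428.9, 176.3, 35.2, 39.9] 448.9 195.0
top screwdriver 0.66 [245.9, 149.5, 15.7, 67.3] 255.4 172.4
side long_lever 0.78 [339.3, 136.3, 25.9, 43.0] 348.6 158.7
side long_stand 0.93 [341.0, 122.9, 60.5, 103.3] 373.2 183.3
side bottle 0.56 [289.1, 356.8, 46.0, 101.1] 312.3 407.1
side cup 0.62 [269.2, 150.2, 30.4, 38.4] 283.0 168.4
side module 0.97 [244.8, 213.2, 45.1, 45.5] 266.3 234.6
side module 0.66 [338.3, 128.3, 64.0, 92.7] 373.0 183.7
side screwdriver 0.84 [192.3, 305.1, 102.6, 20.1] 228.0 314.5
```

View pics/top_z.png

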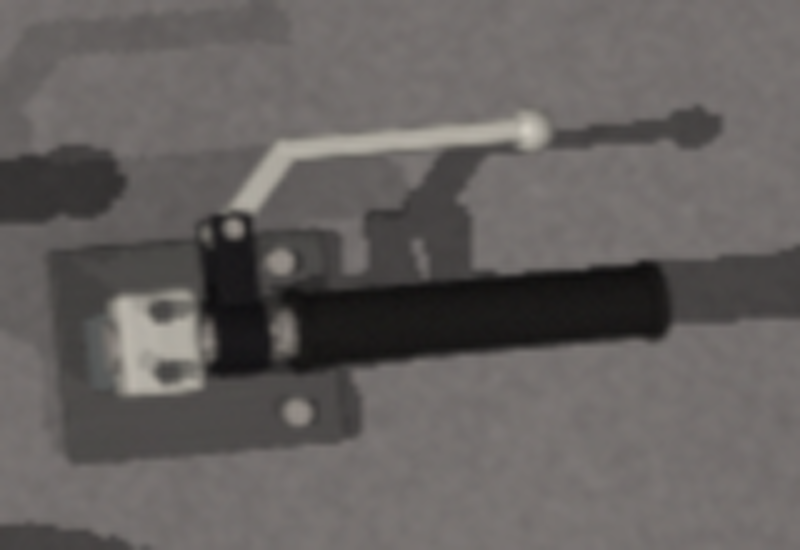

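View pics/side_z.png

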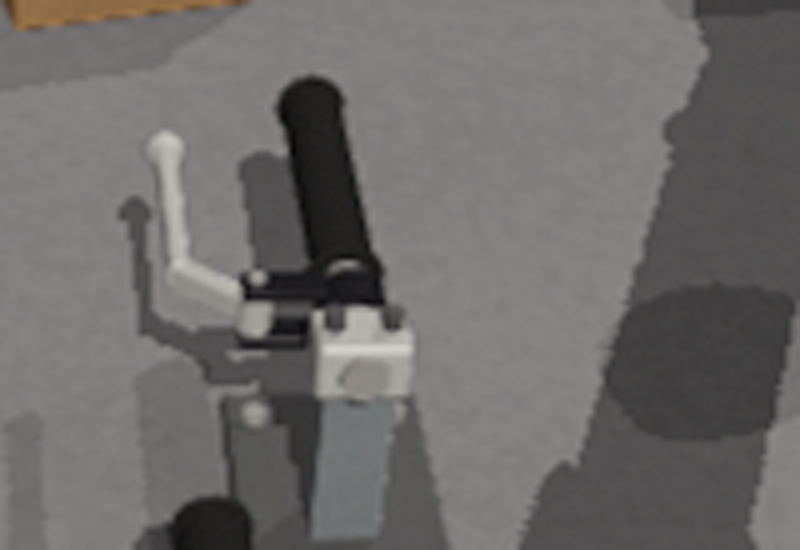

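```bash
cat > fit.py <<'E'
from h import *
from scipy.optimize import least_squares
L=np.array([[45,62,129],[78,-76,110],[0,-121,110],[78,32,110],[0,97,125]])/1000
obs={"top":[(416.6,275.6),(476.2,255.7),(503,289.5),(426.4,260.5),None],
     "side":[(361.3,165),(342.5,139),(372.2,130),None,None]}
def W(p,L=L):
    c,s=np.cos(p[2]),np.sin(p[2]); R=np.array([[c,-s,0],[s,c,0],[0,0,1]]); return L@R.T+[p[0],p[1],0]
def res(p):
    r=[]
    for n in obs:
        q=proj(n,W(p)); r+=[q[i]-o for i,o in enumerate(obs[n]) if o]
    return np.concatenate(r)
g=atz("top",(460,293),.11)
s=least_squares(res,[g[0],g[1],0.],loss='soft_l1'); p=s.x
print(p); print(res(p).reshape(-1,2).round(1))
np.save("pose.npy",p)
print("press",W(p,np.array([[.083,-.033,.11]])), "ball",W(p)[1])
for n in obs: print(n,[atz(n,o,L[i,2]).round(4) for i,o in enumerate(obs[n]) if o])
E
python3 fit.py
python3 - <<'E'
from h import *
for l,uv,z in (("cup",(450,195),.04),("bottle cap",(134,237),.2),("module",(351,194),.04),("shortball",(288,239),.11),("short bar end",(342,268),.11),("short hinge",(255,258),.12)): print(l,atz("top",uv,z))
E
```

```text
[ 0.48446314 -0.178555    0.07132278]
[[ 0.3  0.4]
 [-0.3  0.3]
 [-1.7  0.4]
 [ 0.5 -0.1]
 [-0.2 -1. ]
 [-0.1  0.3]
 [-1.  -0.2]]
press [[ 0.56960378 -0.20555633  0.11      ]] ball [ 0.56768077 -0.24880332  0.11      ]
top [array([ 0.5257, -0.1129,  0.129 ]), array([ 0.5684, -0.2494,  0.11  ]), array([ 0.4939, -0.303 ,  0.11  ]), array([ 0.5597, -0.1399,  0.11  ])]
side [array([ 0.5246, -0.1093,  0.129 ]), array([ 0.5675, -0.2501,  0.11  ]), array([ 0.4906, -0.2984,  0.11  ])]
cup [ 0.72148092 -0.21961228  0.04      ]
bottle cap [0.60688987 0.46315942 0.2       ]
module [0.72729715 0.01380602 0.04      ]
shortball [0.61190293 0.16014082 0.11      ]
short bar end [0.54654926 0.04417976 0.11      ]
short hinge [0.57030445 0.23084291 0.12      ]
```

>>> step_arm([
  [[0, 0, 0.07], [-0.04, -0.036, -0.01], 255],
  [[0, 0, 0.14], [-0.08, -0.072, -0.02], 255],
  [[0, 0, 0.21], [-0.12, -0.108, -0.03], 255],
  [[0, 0, 0.28], [-0.16, -0.144, -0.03], 255],
  [[0, 0, 0.35], [-0.2, -0.18, -0.03], 255],
  [[0, 0, 0.42], [-0.24, -0.216, -0.03], 255],
  [[0, 0, 0.49], [-0.28, -0.252, -0.03], 255],
  [[0, 0, 0.56], [-0.32, -0.288, -0.03], 255],
  [[0, 0, 0.63], [-0.36, -0.324, -0.03], 255],
  [[0, 0, 0.7], [-0.4, -0.36, -0.03], 255],
], squeeze=10)

```text
time: 2.05
position: [0.4858, 0.0909, 0.267]
tool_rot: [1.696, 2.644, 0.002]
ft_force: [1.3, 0.5, -0.2]
grip_width: 0.022
```

```bash
cat > to.py <<'E'
from h import *
import sys
from scipy.spatial.transform import Rotation as Ro
p=np.load("pose.npy")
def target(ang,gap,z):
    # finger back 'gap' m outside outer face with lever at ang; half-thickness .015
    c,s=np.cos(-ang),np.sin(-ang); v=np.array([[c,-s],[s,c]])@np.array([.038+.015+gap,-.095])+[.045,.062]
    c,s=np.cos(p[2]),np.sin(p[2]); v=np.array([[c,-s],[s,c]])@v+p[:2]
    yaw=p[2]-ang; y=np.array([np.cos(yaw),np.sin(yaw),0]); zz=np.array([0,0,-1.]); x=np.cross(y,zz)
    return np.array([*v,z]),Ro.from_matrix(np.c_[x,y,zz])
def show(ang,gap,z):
    s=ctrl.get_state(); R0=Ro.from_rotvec(s['tool_rot']); P,R=target(ang,gap,z)
    print(ang,gap,"turn",(R0.inv()*R).as_rotvec().round(4),"shift",(R0.inv().apply(P-s['position'])).round(4))
if __name__=="__main__":
    s=ctrl.get_state(); print(s['time'],s['position'],s['ft_force'],s['grip_width'],s['joint_positions'].round(2))
    for a in sys.argv[1:]: show(*map(float,a.split(',')))
E
python3 to.py 0,.03,.25 0,.03,.11
```

```text
2.05 [0.48583779 0.0909446  0.26695457] [ 1.25644752  0.53135241 -0.21100164] 0.021977337011713675 [-0.62 -0.04  0.38  1.79  0.01  1.38  0.18]
0.0 0.03 turn [ 0.0012 -0.0004  0.3586] shift [-0.3202 -0.0053  0.0169]
0.0 0.03 turn [ 0.0012 -0.0004  0.3586] shift [-0.3203 -0.0055  0.1569]
```

>>> step_arm([
  [[0, 0, 0.05], [-0.04, 0.0, 0.0], 255],
  [[0, 0, 0.1], [-0.09, 0.0, 0.0], 255],
  [[0, 0, 0.16], [-0.14, -0.001, 0.0], 255],
  [[0, 0, 0.22], [-0.19, -0.002, 0.0], 255],
  [[0, 0, 0.28], [-0.24, -0.003, 0.01], 255],
  [[0, 0, 0.33], [-0.28, -0.004, 0.03], 255],
  [[0, 0, 0.36], [-0.31, -0.005, 0.05], 255],
  [[0, 0, 0.36], [-0.32, -0.005, 0.06], 255],
  [[0, 0, 0.36], [-0.32, -0.005, 0.07], 255],
  [[0, 0, 0.36], [-0.32, -0.005, 0.07], 255],
])

```text
time: 3.3
position: [0.6146, -0.1981, 0.1961]
tool_rot: [-2.136, -2.301, -0.001]
ft_force: [0.6, -0.4, 0.1]
grip_width: 0.002
```

```bash
python3 to.py 0,.03,.11; python3 - <<'E'
from h import *
for n in ("top","side"):
    im=ctrl.get_image(n); x,y=(350,170) if n=="top" else (250,70)
    cv2.imwrite(f"pics/{n}1.png",cv2.resize(im[y:y+150,x:x+200,::-1],None,fx=4,fy=4,interpolation=cv2.INTER_CUBIC))
E
```

```text
3.3 [ 0.6146009  -0.19809873  0.19605493] [ 0.64725613 -0.40350648  0.14836664] 0.002455353878909706 [-0.23  0.38  0.64  1.54 -0.23  1.3   0.52]
0.0 0.03 turn [-0.0008 -0.0017  0.003 ] shift [-0.0044 -0.0004  0.086 ]
```

View pics/top1.png

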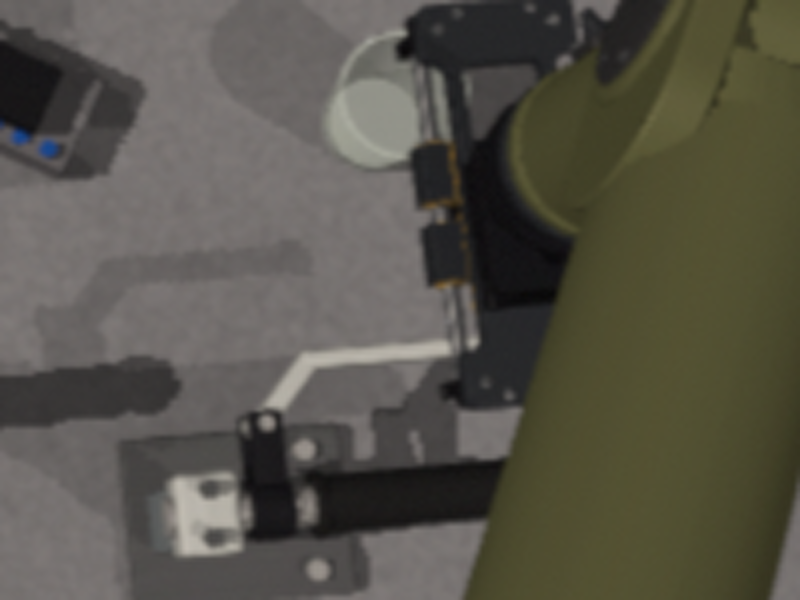

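View pics/side1.png

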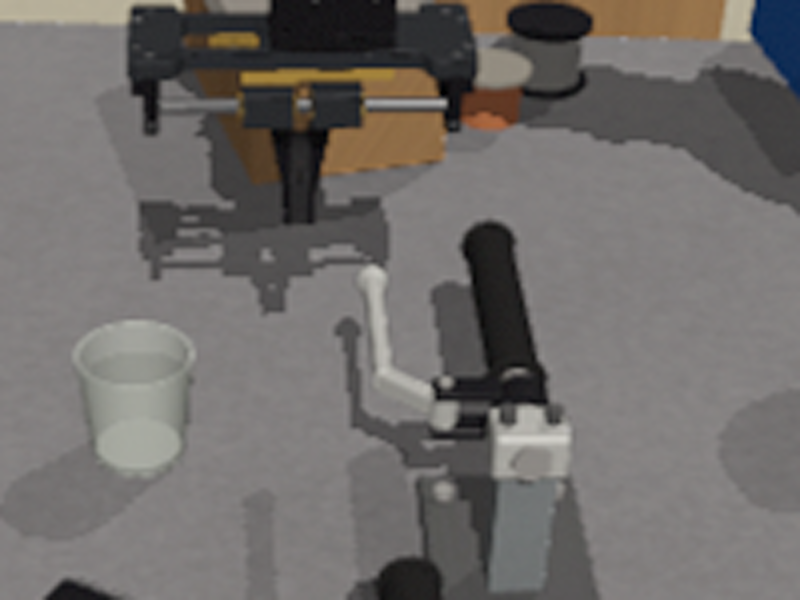

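The top view shows the gripper body running along the lever's x axis, with the shut fingers outside the blade. The side view has the fingertips at about (300,222) in the crop, clear of the lever and cup. I'll lower the tool now.

>>> step_arm([
  [[0, 0, 0], [-0.004, 0, 0.01], 255],
  [[0, 0, 0], [-0.004, 0, 0.025], 255],
  [[0, 0, 0], [-0.004, 0, 0.04], 255],
  [[0, 0, 0], [-0.004, 0, 0.055], 255],
  [[0, 0, 0], [-0.004, 0, 0.07], 255],
  [[0, 0, 0], [-0.004, 0, 0.08], 255],
  [[0, 0, 0], [-0.004, 0, 0.086], 255],
  [[0, 0, 0], [-0.004, 0, 0.086], 255],
  [[0, 0, 0], [-0.004, 0, 0.086], 255],
  [[0, 0, 0], [-0.004, 0, 0.086], 255],
])

```text
time: 4.65
position: [0.6155, -0.2042, 0.1112]
tool_rot: [2.139, 2.299, 0.001]
ft_force: [0.1, -0.8, -0.2]
grip_width: 0.004
```

```bash
python3 to.py 0,0,.11 0.13,0,.11 0.26,0,.11 0.26,-.005,.11; python3 - <<'E'
from h import *
for n in ("side",):
    im=ctrl.get_image(n); x,y=(270,80)
    cv2.imwrite(f"pics/{n}2.png",cv2.resize(im[y:y+120,x:x+160,::-1],None,fx=5,fy=5,interpolation=cv2.INTER_CUBIC))
E
```

```text
4.65 [ 0.61545866 -0.20422786  0.11118327] [ 0.12396572 -0.81920498 -0.19434778] 0.00405304598524449 [-0.2   0.45  0.62  1.62 -0.28  1.15  0.56]
0.0 0.0 turn [0.0011 0.0002 0.0007] shift [ 0.002  -0.0308  0.0011]
0.13 0.0 turn [1.100e-03 1.000e-04 1.307e-01] shift [-0.0041 -0.0436  0.0011]
0.26 0.0 turn [1.100e-03 1.000e-04 2.607e-01] shift [-0.0085 -0.057   0.0011]
0.26 -0.005 turn [1.100e-03 1.000e-04 2.607e-01] shift [-0.0072 -0.0619  0.0011]
```

View pics/side2.png

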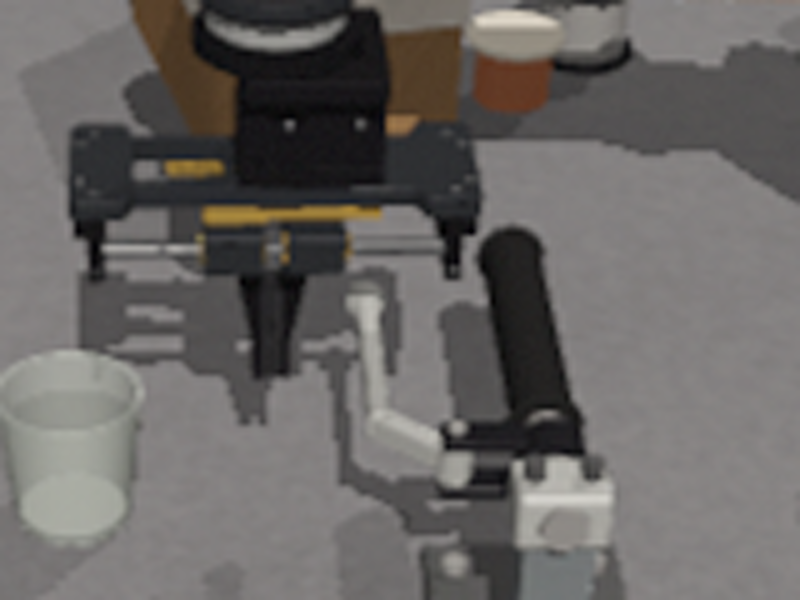

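The shut fingers are just outside the blade and level with it. They taper towards the tips, so I'll judge contact by force. Pressing in slowly along the arc.

>>> step_arm([
  [[0, 0, 0], [0.001, -0.008, 0.001], 255],
  [[0, 0, 0], [0.002, -0.016, 0.001], 255],
  [[0, 0, 0], [0.002, -0.024, 0.001], 255],
  [[0, 0, 0], [0.002, -0.031, 0.001], 255],
  [[0, 0, 0.03], [0.001, -0.034, 0.001], 255],
  [[0, 0, 0.06], [0, -0.037, 0.001], 255],
  [[0, 0, 0.1], [-0.003, -0.04, 0.001], 255],
  [[0, 0, 0.13], [-0.004, -0.044, 0.001], 255],
  [[0, 0, 0.13], [-0.004, -0.044, 0.001], 255],
  [[0, 0, 0.13], [-0.004, -0.044, 0.001], 255],
])

```text
time: 5.95
position: [0.5718, -0.2113, 0.1098]
tool_rot: [2.284, 2.156, 0.001]
ft_force: [2.3, 0.4, 0.7]
grip_width: 0.005
```

```bash
python3 to.py 0.13,0,.11 0.26,0,.11 0.26,-.005,.11 ; python3 - <<'E'
from h import *
for n in ("side",):
    im=ctrl.get_image(n); x,y=(270,80)
    cv2.imwrite(f"pics/{n}3.png",cv2.resize(im[y:y+120,x:x+160,::-1],None,fx=5,fy=5,interpolation=cv2.INTER_CUBIC))
E
```

```text
5.95 [ 0.57181633 -0.2113315   0.10977031] [2.31467193 0.41055301 0.66657182] 0.004555554586423883 [-0.23  0.38  0.66  1.73 -0.26  1.12  0.45]
0.13 0.0 turn [0.0007 0.0002 0.001 ] shift [-0.0001  0.0005 -0.0002]
0.26 0.0 turn [0.0008 0.0002 0.131 ] shift [-0.0061 -0.0123 -0.0002]
0.26 -0.005 turn [0.0008 0.0002 0.131 ] shift [-0.0055 -0.0173 -0.0002]
```

View pics/side3.png

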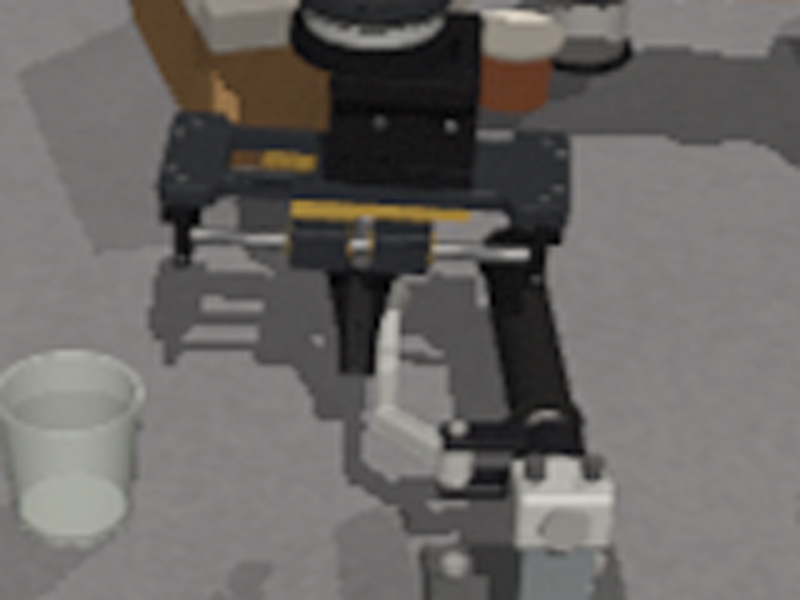

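The fingers are on the blade and it has moved: the ball went from about (365,295) to (400,290) in the crop. The bar is clear. I'll go on to just about nominal stop.

>>> step_arm([
  [[0, 0, 0.02], [-0.001, -0.002, 0], 255],
  [[0, 0, 0.04], [-0.002, -0.004, 0], 255],
  [[0, 0, 0.06], [-0.003, -0.006, 0], 255],
  [[0, 0, 0.08], [-0.004, -0.008, 0], 255],
  [[0, 0, 0.1], [-0.005, -0.01, 0], 255],
  [[0, 0, 0.12], [-0.006, -0.012, 0], 255],
  [[0, 0, 0.13], [-0.006, -0.013, 0], 255],
  [[0, 0, 0.13], [-0.006, -0.014, 0], 255],
  [[0, 0, 0.13], [-0.006, -0.014, 0], 255],
  [[0, 0, 0.13], [-0.006, -0.014, 0], 255],
])

```text
time: 7.25
position: [0.5572, -0.2167, 0.1096]
tool_rot: [2.42, 2.003, -0.0]
ft_force: [3.6, 0.3, 1.7]
grip_width: 0.006
```

```bash
python3 to.py 0.26,0,.11 0.26,-.005,.11 ; python3 - <<'E'
from h import *
for n in ("side",):
    im=ctrl.get_image(n); x,y=(270,80)
    cv2.imwrite(f"pics/{n}4.png",cv2.resize(im[y:y+120,x:x+160,::-1],None,fx=5,fy=5,interpolation=cv2.INTER_CUBIC))
E
```

```text
7.25 [ 0.55723055 -0.21669666  0.10961417] [3.55944378 0.25228769 1.70642591] 0.00615693479594892 [-0.25  0.36  0.7   1.76 -0.25  1.12  0.34]
0.26 0.0 turn [0.0003 0.0003 0.0006] shift [ 0.0003  0.0019 -0.0004]
0.26 -0.005 turn [0.0003 0.0003 0.0006] shift [ 0.0003 -0.0031 -0.0004]
```

View pics/side4.png

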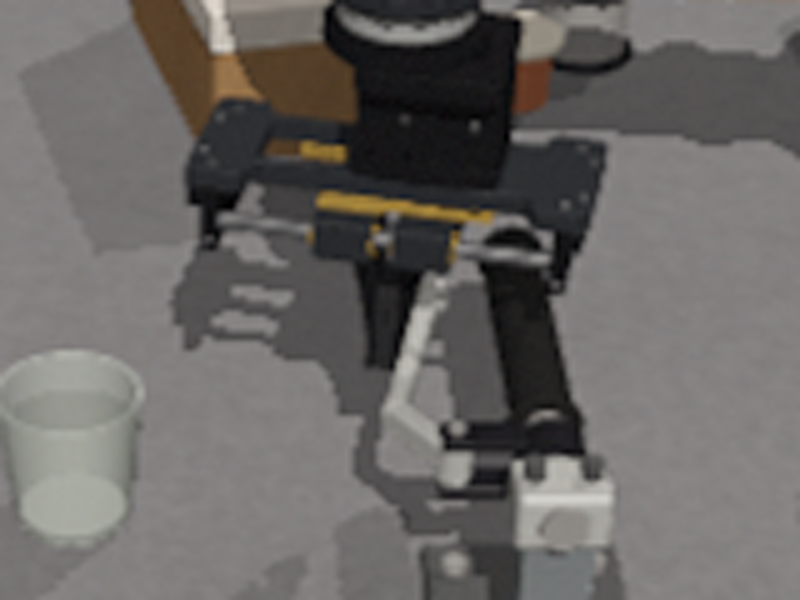

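>>> step_arm([
  [[0, 0, 0], [0, -0.001, 0], 255],
  [[0, 0, 0], [0, -0.001, 0], 255],
  [[0, 0, 0], [0, -0.002, 0], 255],
  [[0, 0, 0], [0, -0.002, 0], 255],
  [[0, 0, 0], [0, -0.003, 0], 255],
  [[0, 0, 0], [0, -0.003, 0], 255],
  [[0, 0, 0], [0, -0.003, 0], 255],
  [[0, 0, 0], [0, -0.003, 0], 255],
  [[0, 0, 0], [0, -0.003, 0], 255],
  [[0, 0, 0], [0, -0.003, 0], 255],
])

```text
time: 8.55
position: [0.5545, -0.2171, 0.1097]
tool_rot: [2.419, 2.001, -0.0]
ft_force: [5.7, -2.8, 0.1]
grip_width: 0.003
```

```bash
python3 to.py 0.26,0,.11
```

```text
8.55 [ 0.55445763 -0.21705753  0.10972379] [ 5.69990637 -2.8343953   0.0649322 ] 0.002647558211130507 [-0.25  0.35  0.7   1.77 -0.25  1.11  0.34]
0.26 0.0 turn [0.0015 0.0015 0.    ] shift [ 0.0012  0.0046 -0.0003]
```

>>> step_arm([
  [[0, 0, 0], [0, -0.0005, 0], 255],
  [[0, 0, 0], [0, -0.001, 0], 255],
  [[0, 0, 0], [0, -0.0015, 0], 255],
  [[0, 0, 0], [0, -0.002, 0], 255],
  [[0, 0, 0], [0, -0.002, 0], 255],
  [[0, 0, 0], [0, -0.002, 0], 255],
  [[0, 0, 0], [0, -0.002, 0], 255],
  [[0, 0, 0], [0, -0.002, 0], 255],
  [[0, 0, 0], [0, -0.002, 0], 255],
  [[0, 0, 0], [0, -0.002, 0], 255],
])

```text
time: 9.8
position: [0.5541, -0.2171, 0.1099]
tool_rot: [2.416, 1.999, 0.002]
ft_force: [9.4, -4.2, -2.2]
grip_width: 0.009
```

```bash
python3 to.py 0.26,0,.11;python3 - <<'E'
from h import *
for n in ("side",):
    im=ctrl.get_image(n); x,y=(270,80)
    cv2.imwrite(f"pics/{n}5.png",cv2.resize(im[y:y+120,x:x+160,::-1],None,fx=5,fy=5,interpolation=cv2.INTER_CUBIC))
s=ctrl.get_state(); print(s['time'],s['ft_force'])
E
```

```text
9.8 [ 0.55414557 -0.21705583  0.10992819] [ 9.35592803 -4.20923429 -2.23606935] 0.009154251554684304 [-0.25  0.35  0.7   1.77 -0.25  1.11  0.34]
0.26 0.0 turn [0.0053 0.0024 0.0003] shift [ 0.0012  0.0049 -0.    ]
9.85 [10.09567047 -4.27938459 -3.53436311]
```

View pics/side5.png

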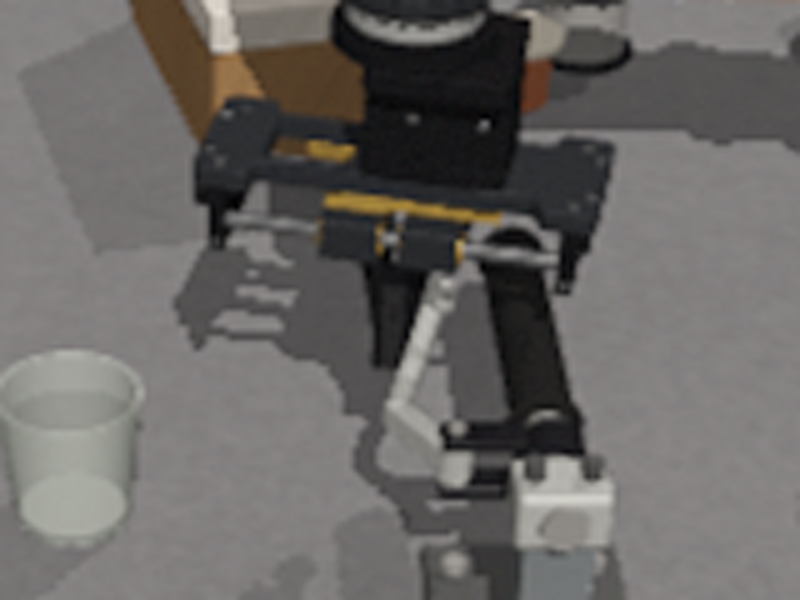

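The tool moved only about 0.4 mm for a 2 mm command, and the force rose to about 10 N, so the lever is at its stop. I'll add a little and hold it there.

>>> step_arm([
  [[0, 0, 0], [0, -0.0005, 0], 255],
  [[0, 0, 0], [0, -0.001, 0], 255],
  [[0, 0, 0], [0, -0.001, 0], 255],
  [[0, 0, 0], [0, -0.001, 0], 255],
  [[0, 0, 0], [0, -0.001, 0], 255],
  [[0, 0, 0], [0, -0.001, 0], 255],
  [[0, 0, 0], [0, -0.001, 0], 255],
  [[0, 0, 0], [0, -0.001, 0], 255],
  [[0, 0, 0], [0, -0.001, 0], 255],
  [[0, 0, 0], [0, -0.001, 0], 255],
])

```text
time: 11.1
position: [0.554, -0.217, 0.1101]
tool_rot: [2.415, 1.998, 0.004]
ft_force: [11.5, -4.9, -4.2]
grip_width: 0.008
```

>>> step_arm([
  [[0, 0, 0], [0, 0, 0], 255],
  [[0, 0, 0], [0, 0, 0], 255],
  [[0, 0, 0], [0, 0, 0], 255],
  [[0, 0, 0], [0, 0, 0], 255],
  [[0, 0, 0], [0, 0, 0], 255],
  [[0, 0, 0], [0, 0, 0], 255],
  [[0, 0, 0], [0, 0, 0], 255],
  [[0, 0, 0], [0, 0, 0], 255],
  [[0, 0, 0], [0, 0, 0], 255],
  [[0, 0, 0], [0, 0, 0], 255],
])

```text
time: 12.35
position: [0.554, -0.217, 0.1101]
tool_rot: [2.415, 1.998, 0.004]
ft_force: [10.8, -5.5, -3.3]
grip_width: 0.007
```

>>> step_arm([
  [[0, 0, 0], [0, 0, 0], 255],
  [[0, 0, 0], [0, 0, 0], 255],
  [[0, 0, 0], [0, 0, 0], 255],
  [[0, 0, 0], [0, 0, 0], 255],
  [[0, 0, 0], [0, 0, 0], 255],
  [[0, 0, 0], [0, 0, 0], 255],
  [[0, 0, 0], [0, 0, 0], 255],
  [[0, 0, 0], [0, 0, 0], 255],
  [[0, 0, 0], [0, 0, 0], 255],
  [[0, 0, 0], [0, 0, 0], 255],
])

```text
time: 13.6
position: [0.554, -0.217, 0.1101]
tool_rot: [2.415, 1.998, 0.004]
ft_force: [11.9, -5.5, -4.7]
grip_width: 0.006
```

```bash
python3 to.py 0.13,-.004,.11 0,-.004,.11 0,.03,.11
```

```text
13.6 [ 0.55399252 -0.21700502  0.11009122] [11.87777137 -5.51115986 -4.72039698] 0.006444757609793382 [-0.25  0.35  0.7   1.77 -0.25  1.11  0.34]
0.13 -0.004 turn [ 0.0069  0.0032 -0.1296] shift [0.0084 0.0129 0.0002]
0.0 -0.004 turn [ 0.0067  0.0036 -0.2596] shift [0.017  0.0238 0.0002]
0.0 0.03 turn [ 0.0067  0.0036 -0.2596] shift [0.0257 0.0567 0.0004]
```

Held at about 12 to 13 N for more than 2.5 s. I'll let it out slowly along the same arc.

>>> step_arm([
  [[0, 0, 0], [0, 0.001, 0], 255],
  [[0, 0, 0], [0, 0.0025, 0], 255],
  [[0, 0, -0.016], [0.001, 0.004, 0], 255],
  [[0, 0, -0.032], [0.002, 0.006, 0], 255],
  [[0, 0, -0.048], [0.003, 0.0075, 0], 255],
  [[0, 0, -0.064], [0.004, 0.009, 0], 255],
  [[0, 0, -0.08], [0.005, 0.0105, 0], 255],
  [[0, 0, -0.096], [0.006, 0.012, 0], 255],
  [[0, 0, -0.112], [0.007, 0.0135, 0], 255],
  [[0, 0, -0.13], [0.008, 0.015, 0], 255],
])

```text
time: 14.85
position: [0.5675, -0.2117, 0.1098]
tool_rot: [2.284, 2.154, -0.001]
ft_force: [4.4, -3.7, 1.8]
grip_width: 0.008
```

```bash
python3 to.py 0.13,-.004,.11 0,-.004,.11 0,.03,.11
```

```text
14.85 [ 0.56752729 -0.21165473  0.10980121] [ 4.38307337 -3.73155509  1.84270323] 0.008290529861810671 [-0.23  0.37  0.67  1.74 -0.25  1.12  0.45]
0.13 -0.004 turn [0.0008 0.0018 0.0003] shift [ 0.0005  0.0007 -0.0002]
0.0 -0.004 turn [ 0.0007  0.0018 -0.1297] shift [ 0.0076  0.0126 -0.0002]
0.0 0.03 turn [ 0.0007  0.0018 -0.1297] shift [ 0.012   0.0463 -0.0002]
```

>>> step_arm([
  [[0, 0, -0.015], [0.001, 0.0015, 0], 255],
  [[0, 0, -0.03], [0.002, 0.003, 0], 255],
  [[0, 0, -0.045], [0.003, 0.0045, 0], 255],
  [[0, 0, -0.06], [0.004, 0.006, 0], 255],
  [[0, 0, -0.075], [0.005, 0.0075, 0], 255],
  [[0, 0, -0.09], [0.006, 0.009, 0], 255],
  [[0, 0, -0.105], [0.007, 0.0105, 0], 255],
  [[0, 0, -0.12], [0.007, 0.012, 0], 255],
  [[0, 0, -0.13], [0.008, 0.013, 0], 255],
  [[0, 0, -0.13], [0.008, 0.014, 0], 255],
])

```text
time: 16.1
position: [0.581, -0.2023, 0.109]
tool_rot: [-2.138, -2.299, 0.001]
ft_force: [0.4, 0.7, -0.1]
grip_width: 0.01
```

```bash
python3 to.py 0,.03,.11
```

```text
16.1 [ 0.5810234  -0.20234341  0.10896935] [ 0.36912921  0.70171393 -0.05202672] 0.009549877464428893 [-0.22  0.39  0.63  1.71 -0.25  1.13  0.56]
0.0 0.03 turn [-0.0023 -0.0014  0.0011] shift [-0.0024  0.0334 -0.0011]
```

Force is back to nearly zero. I'll go on a few millimetres slowly, then move clear and up.

>>> step_arm([
  [[0, 0, 0], [0, 0.0015, 0], 255],
  [[0, 0, 0], [0, 0.003, 0], 255],
  [[0, 0, 0], [0, 0.0045, 0], 255],
  [[0, 0, 0], [0, 0.006, 0], 255],
  [[0, 0, 0], [0, 0.008, 0], 255],
  [[0, 0, 0], [0, 0.012, 0], 255],
  [[0, 0, 0], [0, 0.018, 0], 255],
  [[0, 0, 0], [0, 0.025, 0], 255],
  [[0, 0, 0], [0, 0.033, 0], 255],
  [[0, 0, 0], [0, 0.033, 0], 255],
])

```text
time: 17.35
position: [0.6156, -0.2004, 0.1094]
tool_rot: [2.139, 2.301, -0.0]
ft_force: [0.3, -0.5, 0.5]
grip_width: 0.007
```

>>> step_arm([
  [[0, 0, 0], [0, 0, -0.01], 255],
  [[0, 0, 0], [0, 0, -0.025], 255],
  [[0, 0, 0], [0, 0, -0.04], 255],
  [[0, 0, 0], [0, 0, -0.06], 255],
  [[0, 0, 0], [0, 0, -0.08], 255],
  [[0, 0, 0], [0, 0, -0.1], 255],
  [[0, 0, 0], [0, 0, -0.115], 255],
  [[0, 0, 0], [0, 0, -0.12], 255],
  [[0, 0, 0], [0, 0, -0.12], 255],
  [[0, 0, 0], [0, 0, -0.12], 255],
])

```text
time: 18.6
position: [0.6144, -0.2005, 0.2286]
tool_rot: [-2.139, -2.299, 0.001]
ft_force: [-1.0, -0.6, 0.1]
grip_width: 0.006
```

```bash
python3 to.py; python3 - <<'E'
from h import *
a=cv2.imread("pics/side0.png"); im=ctrl.get_image("side")[:,:,::-1]
cv2.imwrite("pics/side6.png",im)
x,y=(200,100); c=lambda i:cv2.resize(i[y:y+160,x:x+210],None,fx=1.9,fy=1.9,interpolation=cv2.INTER_CUBIC)
x,y=(240,110); cv2.imwrite("pics/cmp6.png",np.hstack([c(a),c(im)]))
s=ctrl.get_state(); print(s['ft_force'],s['qd'].round(4))
E
```

```text
18.6 [ 0.61441466 -0.20047791  0.2286175 ] [-0.98728289 -0.59014463  0.11190048] 0.005829142459477963 [-0.23  0.36  0.65  1.49 -0.22  1.36  0.51]
[ 0.63255456 -0.66574464  0.25258651] [ 0.0005  0.0021 -0.0006 -0.0007  0.0007 -0.0012 -0.0009]
```

View pics/cmp6.png

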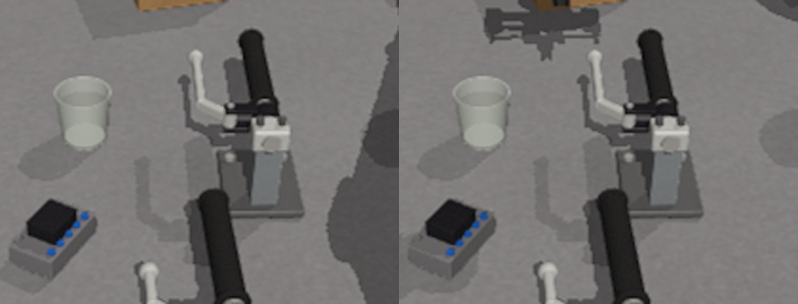

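View pics/side6.png

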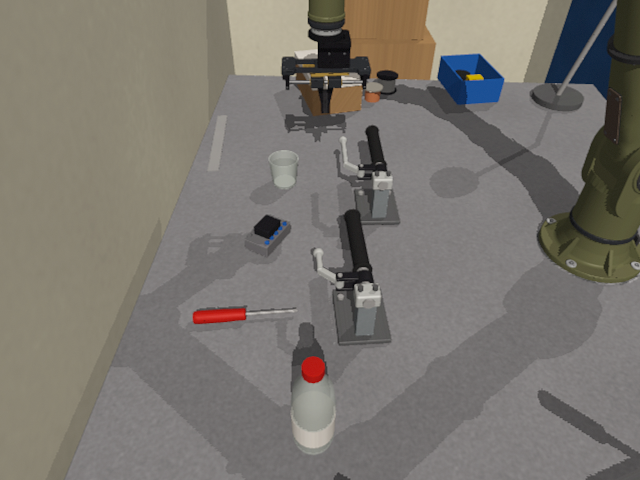

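Both levers are where they were at the start (long ball at (343,139), short ball at (318,252)). The cup, module, screwdriver and bottle have not moved, and the arm is clear. I'll hand in now.

```bash
python3 -c "
from bench import ctrl
print(ctrl.close_job())"
```

```text
the job is handed in; nothing more can be done
None
```

The longer lever was pressed to its stop, held, let out slowly and left released. I handed the job in at about 18.7 s; no verdict was reported.

- **Press and hold:** With the fingers shut, I pressed the outer face of the blade until it met a firm stop: the tool moved only about 0.4 mm for a 2 mm command. The wrist sensor showed about 12–13 N horizontally over at least 2.5 s. There is no lever angle reading, so the stop is judged from force and travel.
- **Release:** I let the lever out along its arc in small steps over about 2.5 s. The force was back near zero by the end; then I moved the tool away and up.
- **Last checks:** In the final side picture, both levers are in their starting positions. The bottle, cup, screwdriver and module have not visibly moved. The arm is clear, and the force reading is within its noise of about 1 N.
- **Disagreements:** Contact came a few millimetres later than the nominal finger thickness suggested, because the fingers taper, so I went by force instead. In the top picture, the detector also mixed up some labels (bottle, cup and screwdriver). I identified those by eye.

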